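# Knock home the locking plunger behind the guard door

## Robot

A 6-joint arm with a two-finger parallel gripper is mounted at the origin on the work surface. World frame = base frame: x ahead of the robot, y to its left, z up, the work surface at z = 0. Lengths are in mm, angles in rad, forces in N, time in s.
With the tool pointing down it reaches from about 300 to 775 mm from the base axis. Payload 14.6 kg.
Tool frame: the origin (TCP) lies between the finger pads; the fingertips stand manip.tip_reach ahead of it and the grasp point (between the pads) lies 5 mm behind it (manip.tip_reach is the distance from the TCP to the fingertips, in mm); z points along the fingers, y is the line along which they close (so a half turn about z gives the same grasp; the last joint's range is limited). The gripper opens to 94 mm and grips with 3 to 60 N. Pads are 16 mm wide; open, the fingers measure 119 mm over their backs; the gripper's body (75 mm by 177 mm) begins 78 mm behind the grasp point.
Start: joints at [-1.22, 0.3, 1.521, -0, 1.321, -0.067], TCP at [223.155, -502.684, 219.446] pointing down, gripper open.
Joint ranges: [-3.03, 3.03], [-0.79, 2.21], [0.23, 2.52], [-1.04, 4.18], [0, 3.07], [-2.55, 2.55]. Speed limits (rad/s): [2.22, 2.22, 2.57, 3.14, 3.14, 3.14].

## Interface

Orientations are given as [roll, pitch, yaw] about the fixed x, y, z axes, in that order (R = Rz(yaw) Ry(pitch) Rx(roll)).
In Python, from cell import manip gives the robot as it stands. The module is installed in compiled form; this text tells all that it offers.
- The arm moves only by the shell command python3 -m creep 'ROWS' [FORCE]. ROWS is JSON, a list of rows, each a list of 3 entries, a list of its own where there are three numbers: the opening, from -1 (shut) to 1 (fully open), then the shift along the tool's x, y, z in cm, then the turn about the tool's z in units of 5 degrees (1.0 is 5 degrees). In form: [[grip, [tx, ty, tz], roll], ...]. A call has 1 to 12 rows; each row is the pose to reach, as a shift and turn from the pose commanded when the call began, along the tool's axes at that moment; what a row does not reach only later rows make up. A row lasts 1/10 s, in which the tool goes at most 50 mm and 8.59 degrees, less where a joint would pass 70% of its speed; a pose out of reach is approached as far as the arm can. A call with a gripper value outside its range is refused whole. The fingers move at their own pace and stop on an object; FORCE is the grip in N (left out, the last holds). Time passes only in rows, so rows that repeat a pose let the fingers close. It gives the time, the measured TCP pose, the force, the opening and the grip force at its end, in the units of the state.
- manip.read_state(): the state, without advancing time (a new reading comes with each control period).
- manip.camera(name): name is "side" or "top" or "wrist"; returns the picture (384x512x3 uint8, red, green, blue); there is no depth.
- manip.camera_params(name): a dict with "fovy" (degrees; the focal length in pixels is half the picture's height over the tangent of half this angle, whatever the lens; pixels are square), "cx", "cy" (the principal point, pixels), "origin" and "attitude" of the camera in the world. Camera axes: x right, y down, z forward; pixel columns grow to the right and rows downward; lengths in mm; the calibration is good to about 2 mm. A picture is of the moment at which its call begins: read the wrist's pose just before it. camera_params takes no time and is no camera call; for the wrist camera it gives the pose at the moment of the call.
- manip.sign_off(): hands the job in; it is judged then, once.
The state is a dict: "clock": time; "joints": joint angles; "qd": joint speeds; "effort": joint torques, N m; "eef_pos": TCP position; "eef_rot": TCP orientation; "wrist_force": force on the tool from outside, world axes, zero at the start; "moment": the same for the moment, N m; "finger_gap": finger opening in mm; "finger_force": force on a finger pad.
Only numpy, scipy, OpenCV 4.12 (cv2) and the standard library are available. Lean on these libraries where they do the work, as an engineer would, in place of code of your own. Each camera call takes 0.05 s, during which the arm holds its last target. There are 200 camera calls.

## Task

Take the mallet out of its rest, stand it head-down on its striking face on the rubber mat and let go, so that you can take it again by its handle. With the clear guard door slid open, reach in and strike the sprung plunger with the mallet, held by the handle, until it stays fully home. Then stand the mallet back on the rubber mat on its striking face, the same way up, and leave the door fully shut; touch the plunger with nothing but the mallet and leave the other things on the bench where they are.

Things in the scene. Friction and masses are not known exactly. Their poses are not given: they have to be found in the camera images.
- mallet: Wooden mallet, 0.4 kg, starts in the rest. Head: block 56 x 56 mm, 85 mm tall, standing on one of its two 56 x 56 mm striking faces. Handle: level flat bar 22 mm wide (y), 30 mm high (z), along its -x out to 185 mm from the head's axis, centre line 42.5 mm above the origin. Origin: centre of the lower face; z up. Centre of mass 15 mm from the head's axis towards the handle
- mallet_grip (a point): point on the mallet handle's centre line, 115 mm from the head's axis: a good place to hold it for the blow
- rest: Fixed dark wooden rest. The mallet's handle lies in its slot (32 mm wide, open at the top) between cheeks 70 mm high, too close for fingers; the head stands on the bench, free to be taken. Origin on the bench under the stored head; the cheeks run from 42 to 202 mm along its -x, 70 mm wide over all. Lift the mallet straight up by 60 mm or more to clear it
- mat: Square black rubber mat fixed on the bench, 160 x 160 mm, 4 mm thick. Origin: centre of its underside
- guard: Fixed drive unit in a cage of bars. Origin on the bench under the plunger. Doorway on its -x side: y from -80 to 80 mm, z from 16 to 205 mm, x from -70 to -35 mm. Bars close the sides (y = -85, 85 mm) and top (z = 218 to 226 mm), so only a tool held through the doorway reaches the plunger. Pulley and green gear case inside from x = 60 mm, up to z = 92 mm. Door rails in front, y from -90 to 245 mm
- door (a joint): travel of the clear sliding door in front of the doorway, m: 0 shut, 0.15 fully open; it slides along the guard's +y and stays where it is left; about 3 N of friction
- door_tab (a point): centre of the grip part of the door's upright aluminium tab, 8 mm thick (guard x), 30 mm wide (guard y), reaching from 35 mm below this point to 15 mm above; the door's top edge is 35 mm below this point. The tab moves with the door, midway along it
- plunger_cap: flat steel cap of the sprung plunger, 30 mm across, 9 mm thick, on an 18 mm stem over a 60 mm wide boss; origin at the centre of its top face, 75 mm above the bench when up, 51 mm when fully home; the boss's top is at 34 mm
- plunger (a joint): how far the plunger is down, m: 0 up (at the start), 0.024 fully home against a hard stop. A return spring and a grip collar resist with 6.5 to 7.5 N; the collar holds it where it has been driven to, so that several blows add up
- tin: bystander, loose: paint tin, 100 mm across, 100 mm tall; leave it alone
- spray: bystander, loose: white plastic bottle, 56 mm across, 170 mm tall; leave it alone
- jar: bystander, loose: glass jar, 72 mm across, 85 mm tall; leave it alone
- tape: bystander, loose: tape measure, 75 x 45 x 62 mm; leave it alone
- screwdriver: bystander, loose: screwdriver, 190 mm long, lying; leave it alone
- spanner: bystander, loose: spanner, 180 mm long, lying; leave it alone
- offcut: bystander, loose: wood offcut, 140 x 60 x 30 mm; leave it alone
There are look-alikes about, which are no part of the job. Of the things that look like the mat, the largest one is meant.

How it is judged (in metres and radians):
On the way, in this order (a step that is already met when the one before it is completed fails the run):
1. the mallet stands on the mat on its striking face, let go (horizontal distance between mallet and mat below 0.06 m and angle between mallet's own z axis and vertical below 0.15 rad and height (world z) of mallet below 0.012 m and linear speed of mallet below 0.03 m/s and contact force between the fingers and mallet below 0.2 N), for 0.2 s.
2. the mallet, held by its handle, strikes the plunger: it drives the first half of the travel at more than 0.05 m/s (contact force between mallet and plunger_cap above 1 N and velocity of joint plunger above 0.05 m/s and value of joint plunger below 0.012 m and distance between the grasp point and mallet_grip below 0.068 m).
At the end, for the whole second after the job is handed in: the plunger is home (20 mm or more of its 24 mm travel), the door is shut to within 8 mm, and the mallet stands on its striking face (within 0.15 rad of upright) on the mat, its head within 60 mm of the mat's centre, at rest and let go (all of step 1 and value of joint plunger above 0.02 m and value of joint door below 0.008 m); the robot touches nothing.
It fails at once if the robot itself presses the plunger (contact force between any of the fingers, the arm and plunger_cap above 1 N).
It fails at once if a bystander is moved more than 30 mm (distance of any of tin, spray, jar, tape, screwdriver, spanner, offcut from where it was at the start of the episode above 0.03 m).
It also fails if it takes over 72 s, if anything falls off the work surface, if the arm or the gripper's body presses on something with over 40 N, if the wrist force passes 120 N, or if a joint passes its speed limit or range.

## Working session

There is one attempt and no reset: what is moved stays moved. The work goes in short steps, Python scripts to look and compute and a shell command to move; the robot and the scene stay as the last step left them, time stands still between calls to the robot, and variables do not carry over. Pictures are saved under pics/ and viewed, at most 10 in all, crops included, and the job is handed in when it is done.

```bash
mkdir -p pics; ls; python3 - <<'E'
from cell import manip
import cv2
print(manip.read_state(), manip.tip_reach)
for n in("top","side"):
    im=manip.camera(n); cv2.imwrite(f"pics/{n}0.png",im[:,:,::-1]); 
    print(n,manip.camera_params(n))
print(manip.camera_params("wrist"))
E
```

```text
pics
{'clock': 0.0, 'joints': array([-1.21959246e+00,  3.00489685e-01,  1.52157388e+00, -1.08314254e-05,
        1.32070225e+00, -6.65813041e-02]), 'qd': array([-3.42558382e-05,  1.89720862e-03, -1.36639204e-03,  2.11847416e-04,
        2.37088760e-04,  8.75062278e-04]), 'effort': array([-5.08915873e-04, -5.31813526e+01, -3.52738559e+01,  7.08053727e-02,
        2.44317355e-02, -1.04346250e-04]), 'eef_pos': array([ 223.07524278, -502.46210558,  218.87917535]), 'eef_rot': array([-3.14042140e+00, -6.75845693e-05,  4.17787814e-01]), 'wrist_force': array([-0.24233667, -0.14847965,  0.55594755]), 'moment': array([-0.03735092,  0.00633661, -0.00397908]), 'finger_force': 0.0, 'finger_gap': 94.19510292227231} 14.0
top {'fovy': 56.39820913384986, 'cx': 250.67538402273016, 'cy': 188.4023742267896, 'origin': array([ 399.58395647,  -17.54954274, 1269.80929364]), 'attitude': array([-3.00764941, -0.02441731, -1.54293359])}
side {'fovy': 48.85196362951674, 'cx': 253.97674756560187, 'cy': 195.25136572849254, 'origin': array([ 495.97488612, -847.11200484, 1114.24682662]), 'attitude': array([-2.43394467, -0.00349423, -0.03341249])}
{'fovy': 67.5723675595662, 'cx': 260.48745682715173, 'cy': 191.90185570924805, 'origin': array([ 287.0989816 , -475.07496307,  383.87095419]), 'attitude': array([ 2.90442102e+00,  8.32885469e-04, -1.15363364e+00])}
```

View pics/top0.png

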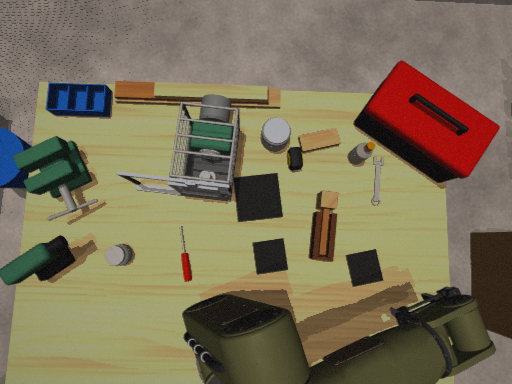

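View pics/side0.png

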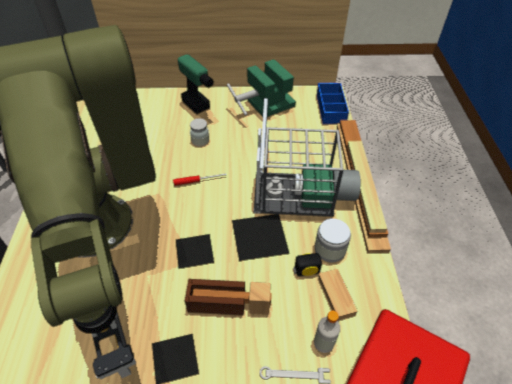

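The top view shows three black mats: (259,197), beside the guard, and the smaller ones at (270,255) and (365,267). The one at (259,197) is the largest, so it is the one meant. The mallet is in its rest at (327,200) for the head, and the guard is around (207,150). I'll confirm in enlarged crops.

```bash
python3 - <<'E'
import cv2
t=cv2.imread("pics/top0.png")[90:290,110:380]; s=cv2.imread("pics/side0.png")[95:325,165:365]
cv2.imwrite("pics/topc.png",cv2.resize(t,None,fx=2.96,fy=2.96,interpolation=cv2.INTER_CUBIC))
cv2.imwrite("pics/sidec.png",cv2.resize(s,None,fx=2.6,fy=2.6,interpolation=cv2.INTER_CUBIC))
E
```

```text
(no output)
```

View pics/topc.png

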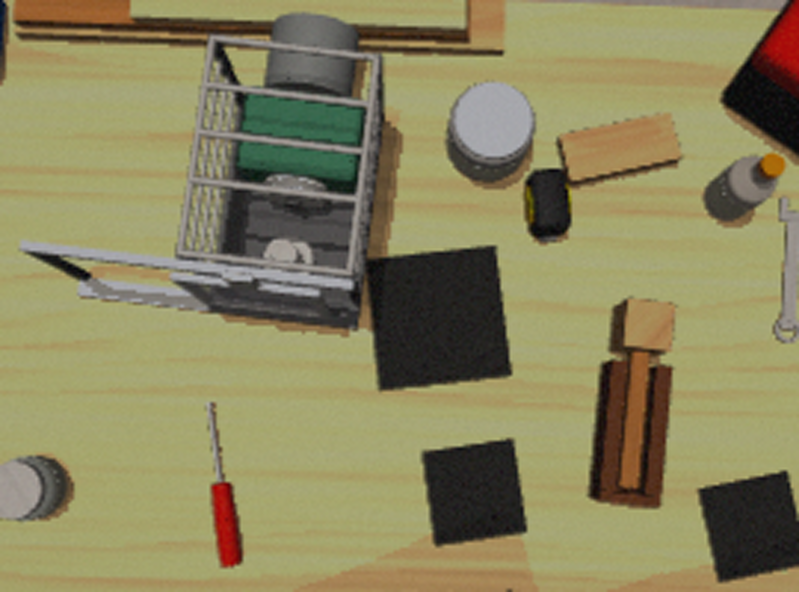

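View pics/sidec.png

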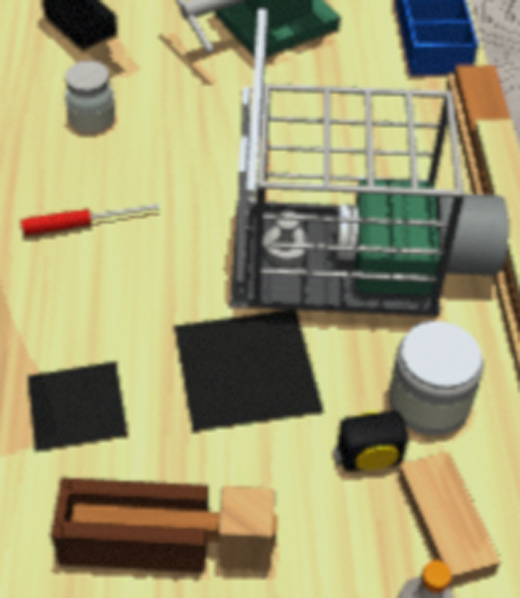

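Both crops show what I expected. The mat at topc (440,318) is clearly the largest. The mallet head top is at about (648,325) with its handle running down to (630,488). The plunger cap is around (283,248) and the door tab around (290,285). Now to turn these into positions.

```bash
cat > h.py <<'E'
import numpy as np, cv2
from scipy.spatial.transform import Rotation as R
from cell import manip
def ray(n,p,prm=None):
    c=prm or manip.camera_params(n); f=192/np.tan(np.radians(c["fovy"]/2))
    d=R.from_euler("xyz",c["attitude"]).apply([(p[0]-c["cx"])/f,(p[1]-c["cy"])/f,1]); return c["origin"],d
def at(n,p,z,prm=None):
    o,d=ray(n,p,prm); return (o+d*(z-o[2])/d[2]).round(1)
def proj(n,X,prm=None):
    c=prm or manip.camera_params(n); f=192/np.tan(np.radians(c["fovy"]/2))
    q=R.from_euler("xyz",c["attitude"]).inv().apply(np.atleast_2d(X)-c["origin"]); return q[:,:2]/q[:,2:]*f+[c["cx"],c["cy"]]
def tc(x,y): return (x/2.96+110,y/2.96+90)
def sc(x,y): return (x/2.6+165,y/2.6+95)
E
python3 - <<'E'
from h import *
print("mat",[at("top",tc(*p),4)[:2] for p in[(369,259),(496,246),(511,375),(380,390)]])
print("mat side",[at("side",sc(*p),4)[:2] for p in[(176,326),(297,312),(322,410),(196,430)]])
print("head",[at("top",tc(*p),85)[:2] for p in[(627,299),(675,301),(670,353),(623,348)]])
print("head side",[at("side",sc(*p),85)[:2] for p in[(221,487),(274,487),(275,535),(220,535)]])
print("handle",[at("top",tc(*p),57)[:2] for p in[(641,352),(630,488)]])
print("cage top",[at("top",tc(*p),222)[:2] for p in[(210,38),(382,53),(354,272),(180,255)]])
print("cap",at("top",tc(282,248),75),at("side",sc(286,225),75))
print("rail",[at("top",tc(*p),222)[:2] for p in[(22,245),(360,280)]])
print("tab",[at("top",tc(*p),240)[:2] for p in[(260,288),(320,293)]])
print("tin,tape,jar,screw",at("top",tc(492,120),100),at("top",tc(550,203),62),at("top",tc(15,488),85),at("top",tc(222,500),10))
E
```

```text
mat [array([608.6,  14.7]), array([ 629.5, -138.8]), array([ 473.6, -159.6]), array([451.2,  -3.7])]
mat side [array([458. ,  -4.6]), array([612.6,  13.1]), array([ 631.7, -135.3]), array([ 481.4, -158.3])]
head [array([ 558.6, -280.8]), array([ 558. , -335.4]), array([ 498.8, -329.5]), array([ 502.9, -276.3])]
head side [array([ 507.7, -278.8]), array([ 563.2, -280.6]), array([ 561.1, -335.1]), array([ 505.2, -333.3])]
handle [array([ 501.3, -303.3]), array([ 346.7, -290.7])]
cage top [array([797. , 179.8]), array([787.5,   3.1]), array([558.9,  23.7]), array([570.6, 197.4])]
cap [606.4 112.4  75. ] [601.2  99.2  75. ]
rail [array([575.7, 354.3]), array([551.1,  17.4])]
tab [array([537.5, 114.1]), array([534.4,  55.4])]
tin,tape,jar,screw [ 757.8 -122.5  100. ] [ 671.9 -195.5   62. ] [329.9 389.7  85. ] [318.2 175.7  10. ]
```

```bash
cat >> h.py <<'E'
def go(x,y,z,yaw=None):
    s=manip.read_state(); M=R.from_euler("xyz",s["eef_rot"]); d=M.inv().apply(np.array([x,y,z])-s["eef_pos"])/10
    t=0 if yaw is None else -np.degrees(yaw-s["eef_rot"][2])/5
    print("shift cm",d.round(2),"roll",round(t,2))
E
python3 -c "
from h import *
go(526,-306,190,-.075)"
```

```text
shift cm [35.66 -5.67  2.9 ] roll 5.65
```

```bash
python3 -m creep '[[1,[35.7,-5.7,2.9],5.65],[1,[35.7,-5.7,2.9],5.65],[1,[35.7,-5.7,2.9],5.65],[1,[35.7,-5.7,2.9],5.65],[1,[35.7,-5.7,2.9],5.65],[1,[35.7,-5.7,2.9],5.65],[1,[35.7,-5.7,2.9],5.65],[1,[35.7,-5.7,2.9],5.65],[1,[35.7,-5.7,2.9],5.65],[1,[35.7,-5.7,2.9],5.65],[1,[35.7,-5.7,2.9],5.65],[1,[35.7,-5.7,2.9],5.65]]'
python3 - <<'E'
from h import *
go(526,-306,57,-.075)
p=manip.camera_params("wrist");im=manip.camera("wrist");cv2.imwrite("pics/w1.png",im[:,:,::-1]);print(p)
E
```

```text
clock: 1.3
eef_pos: [525.5, -306.6, 190.7]
eef_rot: [3.141, -0.0, -0.077]
wrist_force: [0.2, -0.9, 1.2]
finger_gap: 93.9
finger_force: 0.0
shift cm [ 0.04 -0.07 13.37] roll -0.02
{'fovy': 67.5723675595662, 'cx': 260.48745682715173, 'cy': 191.90185570924805, 'origin': array([ 595.06766912, -311.73957693,  355.62212042]), 'attitude': array([ 2.90461359e+00, -3.63887689e-04, -1.64821410e+00])}
```

View pics/w1.png

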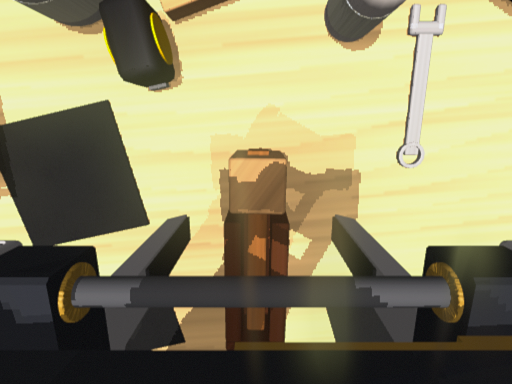

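The mallet head's top face spans (229–287, 158–213), centred between the fingers. I'll descend and grasp it.

```bash
python3 -c "
from h import *
c=manip.camera_params('wrist')
for p in[(229,160),(287,158),(287,213),(229,213)]: print(at('wrist',p,85,c))"
python3 -m creep '[[1,[0,0,5],0],[1,[0,0,10],0],[1,[0,0,13.3],0],[1,[0,0,13.3],0],[1,[0,0,13.3],0],[0,[0,0,13.3],0],[-1,[0,0,13.3],0],[-1,[0,0,13.3],0],[-1,[0,0,13.3],0],[-1,[0,0,13.3],0],[-1,[0,0,13.3],0]]' 40
```

```text
[ 563.2 -279.4   85. ]
[ 560.9 -334.2   85. ]
[ 506.6 -331.2   85. ]
[ 511. -274.   85.]
clock: 2.45
eef_pos: [526.5, -305.4, 57.8]
eef_rot: [-3.141, -0.0, -0.075]
wrist_force: [-1.3, 4.4, 5.3]
finger_gap: 56.0
finger_force: 39.9
```

```bash
python3 -m creep '[[-1,[0,0,-2],0],[-1,[0,0,-5],0],[-1,[0,0,-9],0],[-1,[0,0,-9],0],[-1,[0,0,-9],0]]'
python3 -c "
from h import *
go(521.5,-96,72,-.075)"
```

```text
clock: 2.95
eef_pos: [526.2, -305.8, 147.2]
eef_rot: [3.141, -0.0, -0.075]
wrist_force: [-0.4, -0.7, -4.6]
finger_gap: 55.8
finger_force: 39.9
shift cm [ -2.05 -20.88   7.51] roll -0.0
```

```bash
python3 -m creep '[[-1,[-0.5,-4,0],0],[-1,[-1,-8.5,0],0],[-1,[-1.5,-13,0],0],[-1,[-2,-17,0],0],[-1,[-2,-20,0],0],[-1,[-2,-20.9,0],0],[-1,[-2,-20.9,3],0],[-1,[-2,-20.9,6],0],[-1,[-2,-20.9,7.5],0],[-1,[-2,-20.9,8.2],0],[-1,[-2,-20.9,8.5],0],[-1,[-2,-20.9,8.6],0]]'
```

```text
clock: 4.15
eef_pos: [521.9, -96.2, 61.8]
eef_rot: [-3.142, 0.001, -0.076]
wrist_force: [-10.9, 2.1, 13.9]
finger_gap: 55.5
finger_force: 39.9
```

```bash
python3 -m creep '[[-1,[0,0,0],0],[-1,[0,0,0.05],0],[-1,[0,0,0.1],0]]'
```

```text
clock: 4.45
eef_pos: [522.3, -96.2, 61.7]
eef_rot: [3.141, -0.001, -0.075]
wrist_force: [-9.8, 1.9, 18.8]
finger_gap: 55.8
finger_force: 39.9
```

It is on the mat. I'll release it slowly, rise, and take a wrist picture on the way to the guard.

```bash
python3 -m creep '[[0.4,[0,0,0],0],[1,[0,0,0],0],[1,[0,0,0],0],[1,[0,0,0],0],[1,[0,0,-5],0],[1,[0,0,-10],0],[1,[0,0,-15],0],[1,[0,0,-20],0],[1,[0,0,-25],0],[1,[0,0,-30],0],[1,[0,0,-30],0]]'
python3 -c "
from h import *
go(470,50,420,-.075+1.5708)"
```

```text
clock: 5.55
eef_pos: [523.0, -96.0, 367.4]
eef_rot: [3.14, -0.011, -0.075]
wrist_force: [0.2, 0.1, -0.1]
finger_gap: 93.8
finger_force: 0.0
shift cm [ -6.33 -14.15  -5.36] roll -18.0
```

```bash
python3 -m creep '[[1,[-1,-13,1],-18],[1,[-1,-13,1],-18],[1,[-1,-13,1],-18],[1,[-1,-13,1],-18],[1,[-1,-13,1],-18],[1,[-1,-13,1],-18],[1,[-1,-13,1],-18],[1,[-1,-13,1],-18],[1,[-1,-13,1],-18],[1,[-1,-13,1],-18],[1,[-1,-13,1],-18],[1,[-1,-13,1],-18]]'
python3 - <<'E'
from h import *
s=cv2.resize(manip.camera("side")[60:300,170:370][:,:,::-1],None,fx=1.8,fy=1.8,interpolation=cv2.INTER_CUBIC)
p=manip.camera_params("wrist");im=manip.camera("wrist")[:,:,::-1];print(p)
import pickle; pickle.dump(p,open("w2.pkl","wb"))
c=np.zeros((560,512+360,3),np.uint8); c[:384,:512]=im; c[:432,512:]=s
c=cv2.resize(c[:432],None,fx=.917,fy=.917,interpolation=cv2.INTER_AREA); 
cv2.imwrite("pics/w2.png",im); cv2.imwrite("pics/w2c.png",c); print(c.shape)
E
```

```text
clock: 6.75
eef_pos: [521.9, 34.6, 350.1]
eef_rot: [-3.141, 0.0, 1.497]
wrist_force: [0.7, 0.1, 0.8]
finger_gap: 93.9
finger_force: 0.0
{'fovy': 67.5723675595662, 'cx': 260.48745682715173, 'cy': 191.90185570924805, 'origin': array([529.15716228, 102.20949721, 515.07586278]), 'attitude': array([ 2.90419745e+00,  2.96929253e-04, -7.76897977e-02])}
(396, 800, 3)
```

View pics/w2c.png

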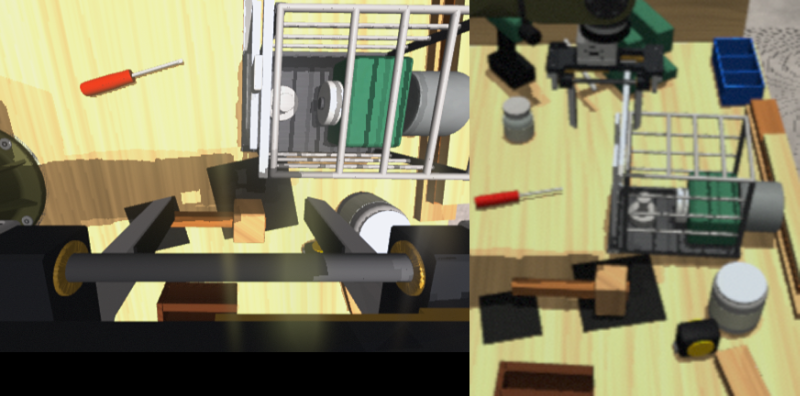

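The mallet stands on the mat at side-panel (612,290). The guard front is in the wrist panel, with the cap at about (287,103). I'll enlarge the door region.

```bash
python3 - <<'E'
import cv2
im=cv2.imread("pics/w2.png")[0:200,250:400]
cv2.imwrite("pics/w2d.png",cv2.resize(im,None,fx=3,fy=3,interpolation=cv2.INTER_CUBIC))
E
```

```text
(no output)
```

View pics/w2d.png

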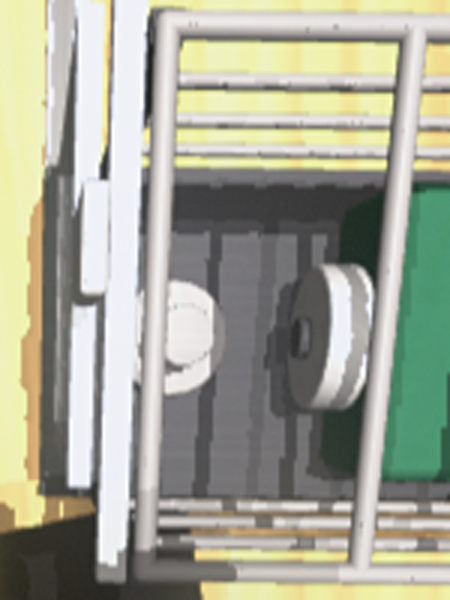

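```bash
python3 - <<'E'
from h import *
import pickle; p=pickle.load(open("w2.pkl","rb"))
w=lambda x,y:(x/3+250,y/3)
A=lambda q,z:at("wrist",w(*q),z,p)
print("cap",A((188,335),75))
print("bar",A((163,18),222),A((145,572),222))
for q in[(82,180),(108,180),(102,295),(78,292)]:
  for z in(240,255,270):
    X=A(q,z); print(q,z,X,((proj("top",X)[0]-[110,90])*2.96).round(), ((proj("side",X)[0]-[165,95])*2.6).round())
for z in (205,215,226): print("rail",z,A((110,580),z),A((97,580),z),A((125,580),z),"door end",A((68,487),z),A((92,487),z))
print("base",A((40,490),16),A((45,170),16))
E
```

```text
cap [607.1 111.7  75. ]
bar [576.8 201.6 222. ] [563.3  29.8 222. ]
(82, 180) 240 [548.2 154.8 240. ] [219. 276.] [244.  99.]
(82, 180) 255 [547.1 151.9 255. ] [219. 275.] [244.  91.]
(82, 180) 270 [546.1 149.  270. ] [220. 274.] [243.  83.]
(108, 180) 240 [555.8 154.2 240. ] [220. 268.] [251.  99.]
(108, 180) 255 [554.4 151.4 255. ] [220. 267.] [250.  91.]
(108, 180) 270 [552.9 148.5 270. ] [221. 267.] [249.  83.]
(102, 295) 240 [552.2 121.9 240. ] [253. 273.] [249. 117.]
(102, 295) 255 [550.9 120.9 255. ] [252. 272.] [248. 108.]
(102, 295) 270 [549.7 119.8 270. ] [251. 271.] [247.  99.]
(78, 292) 240 [544.9 123.4 240. ] [251. 280.] [243. 116.]
(78, 292) 255 [544.1 122.2 255. ] [250. 279.] [242. 108.]
(78, 292) 270 [543.2 121.1 270. ] [249. 278.] [242.  98.]
rail 205 [552.2  23.5 205. ] [547.4  23.9 205. ] [557.7  23.1 205. ] door end [539.   59.3 205. ] [547.6  58.6 205. ]
rail 215 [551.4  26.1 215. ] [546.8  26.4 215. ] [556.8  25.6 215. ] door end [538.7  60.7 215. ] [547.  60. 215.]
rail 226 [550.6  28.9 226. ] [546.1  29.2 226. ] [555.8  28.5 226. ] door end [538.3  62.2 226. ] [546.4  61.6 226. ]
base [528.6  32.6  16. ] [544.2 204.1  16. ]
```

```bash
python3 -c "
from h import *
go(549,137,300,1.493);go(549,137,244,1.493)"
```

```text
shift cm [10.43  1.91  5.02] roll 0.0
shift cm [10.43  1.91 10.62] roll 0.0
```

```bash
python3 -m creep '[[-0.2,[4,0.9,0],0],[-0.2,[8,1.9,0],0],[-0.2,[10.4,1.9,2],0],[-0.2,[10.4,1.9,5],0],[-0.2,[10.4,1.9,5],0],[-0.2,[10.4,1.9,8],0],[-0.2,[10.4,1.9,10],0],[-0.2,[10.4,1.9,10.6],0],[-0.2,[10.4,1.9,10.6],0]]' 15
python3 - <<'E'
from h import *
import pickle
im=manip.camera("wrist")[:,:,::-1]; s=manip.camera("side")[60:260,220:340][:,:,::-1]
c=np.zeros((600,800,3),np.uint8); c[:384,:440]=im[:,72:]; c[:600,440:]=cv2.resize(s,(360,600),interpolation=cv2.INTER_CUBIC)
cv2.imwrite("pics/w3.png",c)
E
```

```text
clock: 7.75
eef_pos: [548.9, 136.5, 245.2]
eef_rot: [3.141, 0.0, 1.494]
wrist_force: [-0.1, 0.4, -0.1]
finger_gap: 37.7
finger_force: 0.0
```

View pics/w3.png

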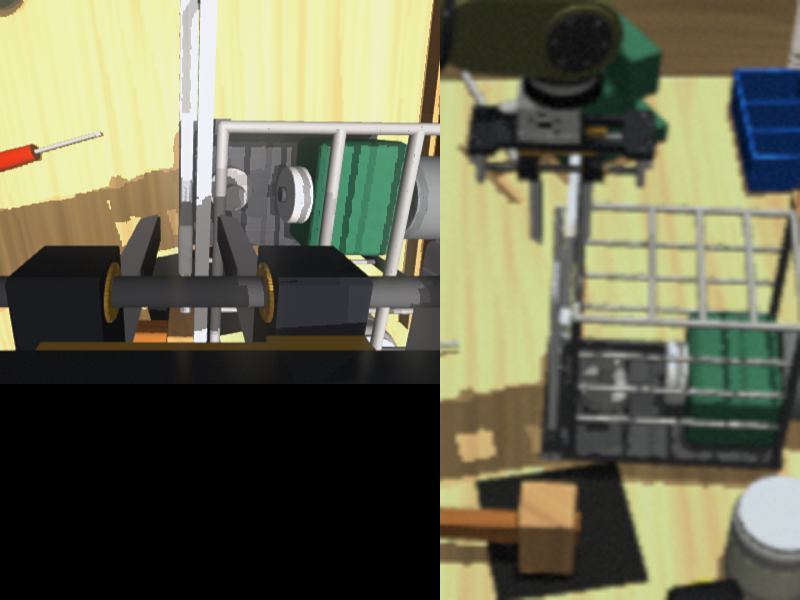

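The fingers straddle the door line: they stand at (140,240) and (235,250) with the rail strips (185–215) between them. Closing will show whether the tab is held (gap about 8 mm).

```bash
python3 -m creep '[[-1,[0,0,0],0],[-1,[0,0,0],0],[-1,[0,0,0],0],[-1,[0,0,0],0],[-1,[0,0,0],0]]' 15
```

```text
clock: 8.35
eef_pos: [547.1, 137.0, 244.7]
eef_rot: [-3.137, 0.0, 1.496]
wrist_force: [-17.0, -0.0, 7.6]
finger_gap: 8.1
finger_force: 15.0
```

```bash
python3 -m creep '[[-1,[0.5,-0.3,0],0],[-1,[2,-0.3,0],0],[-1,[3.5,-0.3,0],0],[-1,[5,-0.3,0],0],[-1,[6.5,-0.3,0],0],[-1,[8,-0.3,0],0],[-1,[9.5,-0.3,0],0],[-1,[11,-0.3,0],0],[-1,[12,-0.3,0],0],[-1,[12.6,-0.3,0],0],[-1,[12.6,-0.3,0],0]]' 15
```

```text
clock: 9.45
eef_pos: [557.9, 262.6, 244.6]
eef_rot: [3.135, -0.001, 1.495]
wrist_force: [24.9, 0.7, -5.6]
finger_gap: 8.0
finger_force: 15.0
```

```bash
python3 -m creep '[[-0.3,[0,0,0],0],[-0.3,[0,0,0],0],[-0.3,[0,0,0],0],[-0.3,[0,0,-3],0],[-0.3,[0,0,-6],0],[-0.3,[0,0,-8],0],[-0.3,[0,0,-8],0]]' 15
python3 -c "
from h import *
s=manip.read_state();print(s['eef_pos'],s['joints'])
go(406,-87.6,325,3.066);go(406,-87.6,150,3.066)"
```

```text
clock: 10.15
eef_pos: [555.5, 263.0, 327.5]
eef_rot: [3.137, -0.002, 1.496]
wrist_force: [-0.3, -0.0, -1.4]
finger_gap: 32.9
finger_force: 0.0
[555.50255186 263.0050238  327.47998103] [3.82560732e-01 3.96535426e-01 1.14629738e+00 9.83971473e-05
 1.59400561e+00 4.57667695e-01]
shift cm [-36.08 -12.28   0.12] roll -17.99
shift cm [-36.12 -12.35  17.62] roll -17.99
```

```bash
python3 -m creep '[[1,[-5,-6,0],-1.7],[1,[-9,-9,0],-3.4],[1,[-14,-12,0],-5],[1,[-19,-12.3,0],-6.8],[1,[-24,-12.3,0],-8.5],[1,[-29,-12.3,3],-10.2],[1,[-33,-12.3,6],-12],[1,[-36.1,-12.3,10],-14],[1,[-36.1,-12.3,14],-16],[1,[-36.1,-12.3,17.6],-18],[1,[-36.1,-12.3,17.6],-18],[1,[-36.1,-12.3,17.6],-18]]' 15
python3 - <<'E'
from h import *
go(406,-87.6,41.5,3.066)
s=manip.camera("side"); cv2.imwrite("pics/s4.png",s[:,:,::-1])
t=manip.camera("top"); cv2.imwrite("pics/t4.png",t[:,:,::-1])
g=cv2.resize(s[200:350,120:320][:,:,::-1],(800,600),interpolation=cv2.INTER_CUBIC); cv2.imwrite("pics/s4c.png",g)
E
```

```text
clock: 11.35
eef_pos: [402.8, -88.2, 144.2]
eef_rot: [3.14, -0.007, 3.071]
wrist_force: [0.4, 0.6, 1.3]
finger_gap: 93.8
finger_force: 0.0
shift cm [-0.39  0.07 10.27] roll 0.05
```

View pics/s4c.png

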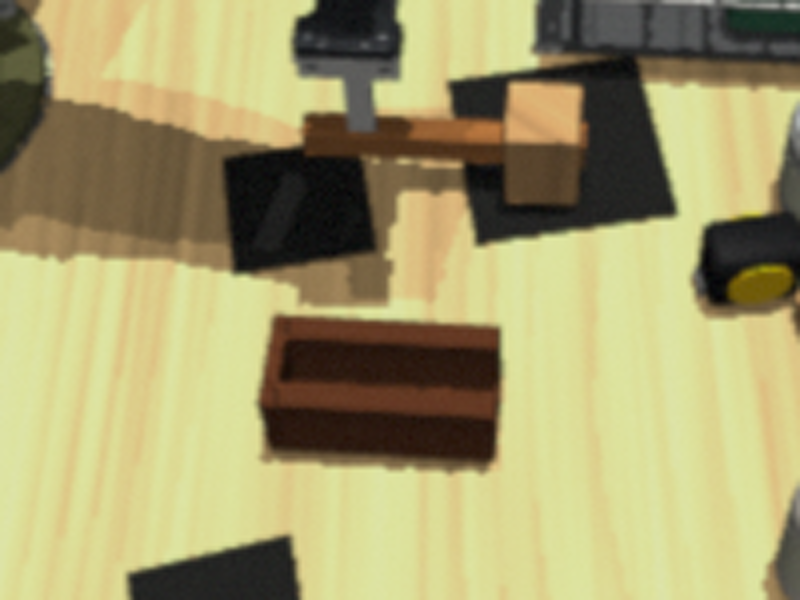

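The mallet stands on the mat with its head top at s4c (504–583, 83–142) and the handle end at (305,115). The gripper is above the handle.

```bash
python3 - <<'E'
from h import *
q=[at("side",(x/4+120,y/4+200),89) for x,y in[(508,83),(583,84),(580,142),(504,141)]]; print(q,np.mean(q,0))
print([at("side",(x/4+120,y/4+200),61.5) for x,y in[(305,115),(304,131)]])
E
python3 -m creep '[[1,[-0.4,0,4],0],[1,[-0.4,0,8],0],[1,[-0.4,0,10.2],0],[1,[-0.4,0,10.2],0],[0,[-0.4,0,10.2],0],[-1,[-0.4,0,10.2],0],[-1,[-0.4,0,10.2],0],[-1,[-0.4,0,10.2],0],[-1,[-0.4,0,10.2],0],[-1,[-0.4,0,10.2],0],[-1,[-0.4,0,10.2],0],[-1,[-0.4,0,10.2],0]]' 60
```

```text
[array([504.3, -71.8,  89. ]), array([561.1, -74.5,  89. ]), array([ 556.2, -127.9,   89. ]), array([ 500.1, -125.3,   89. ])] [530.425 -99.875  89.   ]
[array([348.2, -76.9,  61.5]), array([348.3, -91.9,  61.5])]
clock: 12.65
eef_pos: [409.3, -88.3, 46.4]
eef_rot: [3.142, -0.0, 3.066]
wrist_force: [0.5, 0.4, 0.3]
finger_gap: 33.3
finger_force: 0.0
```

```bash
python3 -m creep '[[-0.3,[0,0,0.5],0],[-0.3,[0,0,0.5],0],[-1,[0,0,0.5],0],[-1,[0,0,0.5],0],[-1,[0,0,0.5],0],[-1,[0,0,0.5],0],[-1,[0,0,0.5],0]]' 60
```

```text
clock: 13.35
eef_pos: [409.3, -88.3, 41.4]
eef_rot: [3.142, -0.0, 3.066]
wrist_force: [0.3, 1.5, -1.6]
finger_gap: 21.5
finger_force: 60.0
```

```bash
python3 -m creep '[[-1,[0,0,-1],0],[-1,[0,0,-3],0],[-1,[0,0,-6],0],[-1,[0,0,-8],0],[-1,[0,0,-8],0]]' 60
python3 - <<'E'
from h import *
s=manip.camera("side"); cv2.imwrite("pics/s5.png",s[:,:,::-1])
s=manip.read_state(); print(s['finger_force'],s['finger_gap'],s['moment'])
E
```

```text
clock: 13.85
eef_pos: [410.3, -88.7, 123.9]
eef_rot: [-3.141, 0.004, 3.066]
wrist_force: [-0.4, -0.7, -4.8]
finger_gap: 21.8
finger_force: 60.0
59.99449610710144 21.146157057257643 [ 0.10793368  0.29962007 -0.01135077]
```

```bash
python3 -c "
from h import *
go(372,-86,140,3.064);go(372,128.8,140,3.064);go(482,120,140,3.064)"
```

```text
shift cm [ 3.76 -0.04 -1.79] roll 0.03
shift cm [ 5.38 21.38 -1.8 ] roll 0.03
shift cm [-5.66 21.33 -1.78] roll 0.03
```

```bash
python3 -m creep '[[-1,[1.5,0,-1],0],[-1,[3.5,0,-1.8],0],[-1,[5,2,-1.8],0],[-1,[5.4,5,-1.8],0],[-1,[5.4,9,-1.8],0],[-1,[5.4,13,-1.8],0],[-1,[5.4,17,-1.8],0],[-1,[5.4,20,-1.8],0],[-1,[5.4,21.4,-1.8],0],[-1,[5.4,21.4,-1.8],0],[-1,[5.4,21.4,-1.8],0]]' 60
python3 - <<'E'
from h import *
go(482,120,140,3.064)
s=manip.read_state(); P=s["eef_pos"]; print(P,s["finger_force"])
u=np.array([.997,-.076,0]);v=np.array([.076,.997,0]); H=P+121.5*u
pts=[H+a*u+b*v+[0,0,c] for c in(47.6,-37.4) for a,b in[(-28,-28),(28,-28),(28,28),(-28,28)]]
im=manip.camera("side")[:,:,::-1]; q=proj("side",pts)
ims=cv2.resize(im[60:260,170:370],(600,600),interpolation=cv2.INTER_CUBIC)
for a in q: cv2.circle(ims,tuple(int(k) for k in (a-[170,60])*3),2,(0,0,255),-1)
cv2.imwrite("pics/s6.png",ims)
E
```

```text
clock: 15.0
eef_pos: [371.0, 128.7, 138.5]
eef_rot: [-3.141, -0.002, 3.067]
wrist_force: [0.2, 0.3, -3.6]
finger_gap: 21.6
finger_force: 60.0
shift cm [-11.14  -0.04  -0.17] roll 0.03
[370.96481365 128.74032089 138.4721857 ] 59.994680285453796
```

View pics/s6.png

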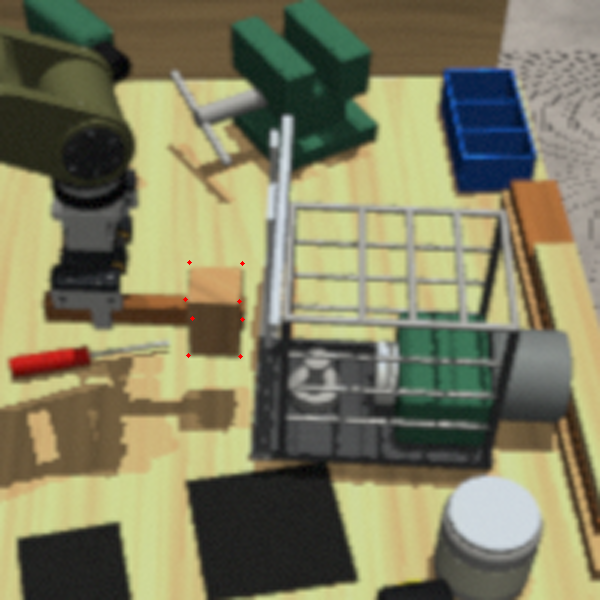

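The mallet hangs level, matching the predicted outline (red dots) to about 2 mm, and the doorway is open. Next I'll enter.

```bash
python3 -m creep '[[-1,[-2,0,0],0],[-1,[-4.5,0,0],0],[-1,[-7,0,0],0],[-1,[-9.5,0,0],0],[-1,[-11.1,0,0],0],[-1,[-11.1,0,0],0],[-1,[-11.1,0,0],0]]' 60
```

```text
clock: 15.75
eef_pos: [481.7, 119.9, 138.9]
eef_rot: [-3.141, -0.001, 3.065]
wrist_force: [-0.0, -0.0, -3.5]
finger_gap: 21.7
finger_force: 60.0
```

```bash
python3 -m creep '[[-1,[0,0,-0.5],0],[-1,[0,0,2.5],0],[-1,[0,0,4.8],0],[-1,[0,0,4.8],0],[-1,[0,0,4.8],0]]' 60
python3 -c "
from h import *
s=manip.read_state();print(s['wrist_force'],s['moment'],s['finger_gap'])
cv2.imwrite('pics/s7.png',manip.camera('side')[:,:,::-1])"
```

```text
clock: 16.25
eef_pos: [481.9, 120.8, 92.2]
eef_rot: [-3.141, -0.001, 3.066]
wrist_force: [0.2, 0.1, -3.7]
finger_gap: 21.7
finger_force: 60.0
[ 0.15544771  0.07460236 -3.65955969] [0.1181415  0.23077184 0.01369463] 21.7277398659975
```

```bash
python3 -m creep '[[-1,[0,0,0.3],0],[-1,[0,0,0.5],0],[-1,[0,0,0.6],0],[-1,[0,0,0.6],0]]' 60
python3 -m creep '[[-1,[0,0,0.2],0],[-1,[0,0,0.2],0]]' 60; python3 -c "
from h import *
print(manip.read_state()['moment'])
a=cv2.imread('pics/s6.png');"
```

```text
clock: 16.7
eef_pos: [482.2, 121.0, 86.5]
eef_rot: [3.141, 0.001, 3.067]
wrist_force: [-9.6, -0.3, 9.8]
finger_gap: 21.5
finger_force: 60.0
clock: 16.9
eef_pos: [482.3, 121.1, 84.6]
eef_rot: [3.141, 0.001, 3.067]
wrist_force: [-9.2, 0.1, 10.7]
finger_gap: 21.6
finger_force: 60.0
[ 0.11550002  0.80898782 -0.03946183]
```

```bash
python3 -m creep '[[-1,[0,0,-2],0],[-1,[0,0,-5],0],[-1,[0,0,-5.5],0],[-1,[0,0,-5.5],0],[-1,[3,0,-5.5],0],[-1,[6,0,-5.5],0],[-1,[9,0,-5.5],0],[-1,[11.1,0,-5.5],0],[-1,[11.1,0,-5.5],0],[-1,[11.1,0,-5.5],0]]' 60
python3 - <<'E'
from h import *
cv2.imwrite("pics/t8.png",manip.camera("top")[:,:,::-1]);cv2.imwrite("pics/s8.png",manip.camera("side")[:,:,::-1])
for n,a,b in(("top","top0","t8"),("side","side0","s8")):
    A,B=[cv2.imread(f"pics/{k}.png").max(2) for k in(a,b)]
    up,dn=proj(n,[[607,112,75],[607,112,51]]); print(n,up,dn)
    c=((up+dn)/2).round().astype(int)
    for I in(A,B): print(I[c[1]-9:c[1]+10,c[0]-11:c[0]+12])
from numpy import *
E
```

```text
clock: 17.9
eef_pos: [371.5, 129.1, 137.8]
eef_rot: [-3.141, -0.001, 3.067]
wrist_force: [0.6, -0.6, -3.6]
finger_gap: 22.0
finger_force: 60.0
top [205.39888303 173.6076072 ] [206.10201369 174.82374492]
[[ 78  82  79  80  80  75  79  78  82  77  77  81  82  80  80  82  79  69
   69  69  70  73  72]
 [ 80  82  79  81  80  78  82  78  82  77  79  78  82  83  81  79  80  79
   82  81  81  83  79]
 [ 79  77  79  79  82  76  79  77  82  80  78  81  81  80  80  80  79  79
   78  80  80  81  82]
 [ 75  78  76  84  83  82  85  81  85  78  77  81  79  82  79  82  80  78
   80  81  79  81  81]
 [ 50  49  73  77  81  78  81  76  77  79  77  85  84  81  84  83  77  81
   81  78  78  79  81]
 [ 54  52  48  50  49  46  51  67  85 100 103 105 101  97  97  90  73  77
   82  83  84  81  81]
 [ 81  83  61  51  53  56  84 156 165 168 160 163 137 106 106 107 108 102
   89  77  79  80  79]
 [ 82  83  84  83  80  97 155 165 156 160 162 164 167 149 163 166 167 168
  133  74  52  51  50]
 [ 82  80  82  82  84 139 167 161 164 163 163 163 166 165 141 159 168 167
  168 114  65  50  58]
 [ 82  81  82  81  95 15
[... 5839 characters left out ...]
 69  79  81  80  79]
 [ 37  64 105 136 156 163 168 176 176 176 179 177 176 175 171 166 134  82
   72  79  79  81  81]
 [ 43  83 127 148 156 145 140 164 174 177 175 177 174 166 157 159 141  97
   80  80  80  79  81]
 [ 48 101 138 148 154 132 104 129 154 163 168 168 158 139 142 162 144 103
   89  79  81  80  80]
 [ 55 112 144 148 145 129  98  90 106 129 142 139 117 105 142 169 147 111
   92  80  81  80  80]
 [ 56 107 137 140 139 136 121 115 113 116 118 115 119 129 158 177 159 135
  121 111  98  86  97]
 [ 53  91 113 116 126 136 136 136 138 140 143 146 153 165 171 171 169 162
  151 142 120  98 118]
 [ 38  58  92 118 130 138 131 124 122 123 120 124 129 136 138 132 119 103
  102 105  95  86  97]]
```

The cap has dropped about 5 px in the side view, and 24 mm predicts 4.8 px, so the plunger is home. I'll take the mallet back to the mat.

```bash
python3 -c "
from h import *
go(371.5,-86,130,3.066);go(409.3,-88.3,130,3.066);go(409.3,-88.3,41.4,3.066)"
```

```text
shift cm [ -1.57 -21.45   0.8 ] roll 0.0
shift cm [ -5.36 -21.39   0.8 ] roll 0.0
shift cm [ -5.36 -21.39   9.66] roll 0.0
```

```bash
python3 -m creep '[[-1,[0,-3,0],0],[-1,[0,-7,0],0],[-1,[-0.5,-11,0],0],[-1,[-1,-15,0],0],[-1,[-1.6,-19,0],0],[-1,[-2,-21.4,1],0],[-1,[-4,-21.4,3],0],[-1,[-5.4,-21.4,6],0],[-1,[-5.4,-21.4,8],0],[-1,[-5.4,-21.4,9],0],[-1,[-5.4,-21.4,9.4],0],[-1,[-5.4,-21.4,9.4],0]]' 60
```

```text
clock: 19.2
eef_pos: [409.4, -88.4, 44.5]
eef_rot: [3.142, -0.0, 3.066]
wrist_force: [-0.3, -0.2, -3.5]
finger_gap: 21.7
finger_force: 60.0
```

```bash
python3 -m creep '[[-1,[0,0,0.1],0],[-1,[0,0,0.2],0],[-1,[0,0,0.3],0],[-1,[0,0,0.35],0],[-1,[0,0,0.4],0],[-1,[0,0,0.4],0]]' 60
```

```text
clock: 19.8
eef_pos: [409.3, -88.3, 40.5]
eef_rot: [3.142, -0.0, 3.066]
wrist_force: [1.2, -1.1, -3.9]
finger_gap: 21.9
finger_force: 60.0
```

```bash
python3 -m creep '[[-1,[0,0,0.1],0],[-1,[0,0,0.2],0],[-1,[0,0,0.3],0],[-1,[0,0,0.3],0]]' 60;  python3 -c "
from h import *
print(manip.read_state()['moment'])"
```

```text
clock: 20.2
eef_pos: [409.0, -88.3, 37.9]
eef_rot: [-3.142, -0.001, 3.066]
wrist_force: [-11.6, 1.2, 12.7]
finger_gap: 22.0
finger_force: 60.0
[ 0.18713609  1.22320551 -0.01478644]
```

```bash
python3 -m creep '[[-1,[0,0,0],0],[-1,[0,0,0],0],[-0.4,[0,0,0],0],[0.2,[0,0,0],0],[1,[0,0,0],0],[1,[0,0,0],0],[1,[0,0,0],0],[1,[0,0,-4],0],[1,[0,0,-8],0],[1,[0,0,-12],0],[1,[0,0,-12],0]]' 5
python3 - <<'E'
from h import *
a=cv2.imread("pics/s4.png").astype(int); im=manip.camera("side")[:,:,::-1]; cv2.imwrite("pics/s9.png",im)
# head region compare with the first standing
A=a[218:255,240:270]; 
r=cv2.matchTemplate(im.copy(),A.astype(np.uint8),cv2.TM_CCOEFF_NORMED); print(cv2.minMaxLoc(r))
go(410,-88,328,1.496); go(555.5,263,327.5,1.496)
E
```

```text
clock: 21.3
eef_pos: [411.3, -88.9, 161.9]
eef_rot: [-3.14, 0.008, 3.066]
wrist_force: [0.6, -0.5, -0.6]
finger_gap: 88.8
finger_force: 0.0
(-0.7292159199714661, 0.9908630847930908, (308, 333), (240, 218))
shift cm [ -0.04   0.04 -16.87] roll 17.99
shift cm [-11.91  36.14 -16.8 ] roll 17.99
```

The mallet stands exactly where it stood before: template match 0.99 at the same pixel. Now to shut the door.

```bash
python3 -m creep '[[1,[0,0,-5],1.7],[1,[0,0,-10],3.4],[0.5,[-1,4,-15],5],[0,[-3,8,-16.8],6.8],[-0.2,[-5,12,-16.8],8.5],[-0.2,[-7,16,-16.8],10.2],[-0.2,[-9,20,-16.8],12],[-0.2,[-10,25,-16.8],13.6],[-0.2,[-11,29,-16.8],15.3],[-0.2,[-11.9,33,-16.8],17],[-0.2,[-11.9,36.1,-16.8],18],[-0.2,[-11.9,36.1,-16.8],18]]' 15
python3 -m creep '[[-0.2,[0,0,0],0],[-0.2,[0,0,0],0]]'
python3 -c "
from h import *
go(558,263,244,1.49)"
```

```text
clock: 22.55
eef_pos: [554.9, 266.2, 322.2]
eef_rot: [-3.138, 0.001, 1.493]
wrist_force: [0.7, -0.3, -0.9]
finger_gap: 37.5
finger_force: 0.0
clock: 22.75
eef_pos: [555.2, 261.8, 324.8]
eef_rot: [-3.141, 0.001, 1.497]
wrist_force: [-0.5, 0.2, -0.1]
finger_gap: 37.5
finger_force: 0.0
shift cm [0.15 0.28 8.08] roll 0.08
```

```bash
python3 -m creep '[[-0.2,[0.1,0.3,4],0],[-0.2,[0.1,0.3,7],0],[-0.2,[0.1,0.3,8.1],0],[-0.2,[0.1,0.3,8.1],0],[-1,[0.1,0.3,8.1],0],[-1,[0.1,0.3,8.1],0],[-1,[0.1,0.3,8.1],0],[-1,[0.1,0.3,8.1],0],[-1,[0.1,0.3,8.1],0]]' 15
```

```text
clock: 23.65
eef_pos: [558.3, 263.6, 245.1]
eef_rot: [3.141, -0.0, 1.496]
wrist_force: [-1.6, -1.1, 5.2]
finger_gap: 8.0
finger_force: 15.0
```

```bash
python3 -m creep '[[-1,[-0.5,0,0],0],[-1,[-2,0,0],0],[-1,[-3.5,0,0],0],[-1,[-5,-0.1,0],0],[-1,[-6.5,-0.1,0],0],[-1,[-8,-0.1,0],0],[-1,[-9.5,-0.1,0],0],[-1,[-11,-0.1,0],0],[-1,[-12.5,-0.1,0],0],[-1,[-13.6,-0.1,0],0],[-1,[-13.8,-0.1,0],0],[-1,[-13.8,-0.1,0],0]]' 15
```

```text
clock: 24.85
eef_pos: [545.9, 125.0, 245.1]
eef_rot: [-3.14, 0.0, 1.495]
wrist_force: [-9.9, -1.2, 8.8]
finger_gap: 7.6
finger_force: 15.0
```

```bash
python3 -m creep '[[-1,[-0.3,0,0],0],[-1,[-0.6,0,0],0],[-1,[-0.8,0,0],0],[-1,[-0.8,0,0],0]]' 15
```

```text
clock: 25.25
eef_pos: [545.4, 119.3, 245.0]
eef_rot: [-3.14, -0.003, 1.496]
wrist_force: [-7.9, 13.3, 8.1]
finger_gap: 7.8
finger_force: 15.0
```

```bash
python3 -m creep '[[-1,[-0.2,0,0],0],[-1,[-0.2,0,0],0]]' 25
python3 -m creep '[[-1,[0.2,0,0],0],[-0.2,[0.2,0,0],0],[-0.2,[0.2,0,0],0],[-0.2,[0.2,0,-4],0],[-0.2,[0.2,0,-8],0],[-0.2,[0.2,0,-12],0],[-0.2,[0.2,0,-12],0]]' 15
python3 - <<'E'
from h import *
t=manip.camera("side")[:,:,::-1]; cv2.imwrite("pics/s10.png",t)
A=cv2.imread("pics/s4.png")[218:255,240:270]
print(cv2.minMaxLoc(cv2.matchTemplate(t.copy(),A,cv2.TM_CCOEFF_NORMED))[1::2])
a=cv2.imread("pics/side0.png"); b=t.copy()
def box(n,x,y,z,h=14):
    p=proj("side",[x,y,z])[0].astype(int); T=a[p[1]-h:p[1]+h,p[0]-h:p[0]+h]
    r=cv2.matchTemplate(b[p[1]-h-15:p[1]+h+15,p[0]-h-15:p[0]+h+15].copy(),T,cv2.TM_CCOEFF_NORMED); print(n,cv2.minMaxLoc(r)[1::2],"want (15,15)")
box("tin",758,-122,100);box("tape",672,-195,62);box("screw",318,176,10)
E
```

```text
clock: 25.45
eef_pos: [545.4, 118.7, 245.0]
eef_rot: [-3.141, -0.006, 1.497]
wrist_force: [-6.2, 22.9, 6.4]
finger_gap: 8.2
finger_force: 25.0
clock: 26.15
eef_pos: [547.0, 117.6, 369.7]
eef_rot: [3.134, -0.002, 1.495]
wrist_force: [0.6, 0.2, 0.2]
finger_gap: 37.8
finger_force: 0.0
(0.9804431796073914, (240, 218))
tin (0.9992659687995911, (15, 15)) want (15,15)
tape (0.9994727373123169, (15, 15)) want (15,15)
screw (0.9994919896125793, (15, 15)) want (15,15)
```

```bash
python3 -c "
from cell import manip
print(manip.sign_off())"
```

```text
the job is handed in; nothing more can be done
None
```

I handed the job in at about 26 s: the plunger looks fully home, the door is shut against its stop, and the mallet stands on its striking face on the mat where it first stood; the tin, tape and screwdriver had not moved (the other four were not checked), and the hand-in gave no verdict.

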